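# Feel along the long rib of a whisker board

### The job

Check the long curved rubber rib of the denim whisker board by feel: with the gripper shut, set the fingertips lightly on the round boss at its one end and run them along the crest to the plain end. Finish there with the fingertips still resting lightly on the rib's plain end, to hold the place for me to chalk. Touch neither the other ribs nor the panel nor the knee board, press gently throughout, and leave the loose things where they are.

Things in the scene. Friction and masses are not known exactly. Their poses are not given: they have to be found in the camera images.
- tray: Plywood tray of the whisker board, fixed to the bench on either half and turned any way, 210 x 260 x 10 mm, origin at the centre of its underside, z up. On it lie 16 mm of foam and a grey panel with three black rubber ribs. In tray x, y (mm): the long rib bows from its boss at (-20, -100) over (12, 0) to (-16, 94); rib A is straight at x -68, y -40 to 40; rib B straight at x 72, y -75 to -5.
- pad (a joint): How far the panel with its ribs is pressed down into the foam (m), 0 at rest, at most 0.012. It goes straight down without tipping and springs back: about 2 N to start it, then 1 N per mm; it can not be lifted off.
- panel: Grey panel of the whisker board, 200 x 250 x 8 mm, its top face 36 mm above the bench; origin in the foam 27 mm above the bench, under the panel's centre, axes as the tray's.
- long_rib: The long bowed rib of the whisker board: black rubber, fixed to the panel, 12 mm wide and 12 mm high (rounded crest 48 mm above the bench at rest), about 215 mm long. It begins in a round flat boss of 28 mm diameter, equally high, and finishes in a plain rounded end. Origin and axes as the panel's. It is the only rib that is curved or has a boss.
- mark0 (a point): Point on top of the long rib's boss, at its centre: where the stroke begins.
- mark1 (a point): Point on the crest of the long rib, about 1/6 of the way along from boss to plain end (points are 33 to 38 mm apart).
- mark2 (a point): Point on the crest of the long rib, about 2/6 of the way along from boss to plain end (points are 33 to 38 mm apart).
- mark3 (a point): Point on the crest of the long rib, about 3/6 of the way along from boss to plain end (points are 33 to 38 mm apart).
- mark4 (a point): Point on the crest of the long rib, about 4/6 of the way along from boss to plain end (points are 33 to 38 mm apart).
- mark5 (a point): Point on the crest of the long rib, about 5/6 of the way along from boss to plain end (points are 33 to 38 mm apart).
- mark6 (a point): Point on the crest of the long rib, at its plain end (the rubber ends 6 mm beyond): where the stroke finishes.
- rib_a: Short straight rib A of the whisker board, 92 mm long, 12 mm wide and high, on the hollow side of the long rib. Not to be touched. Origin and axes as the panel's.
- rib_b: Short straight rib B of the whisker board, 82 mm long, 12 mm wide and high, on the bulging side of the long rib. Not to be touched. Origin and axes as the panel's.
- knee_board: Another board, grey, 190 x 220 x 28 mm, fixed, with three parallel straight black ribs 182 mm long (top 40 mm above the bench) and a sanding block lying on it. Not part of the job. Origin at the centre of its underside.
- weight: Small brass weight with a knob, 32 mm diameter, 36 mm high, standing loose on the whisker board's panel near tray x = 70, y = 65 mm. Origin under its centre. To be left alone.
- sanding_block: Loose wooden sanding block, 45 x 90 x 30 mm, on the knee board. Origin under its centre. To be left alone.
- can: Loose red drink can, 60 mm diameter, 85 mm high. Origin under its centre. To be left alone.
- jar: Loose jar, 56 mm diameter, 70 mm high. Origin under its centre. To be left alone.
- brush: Loose hand brush lying on the bench near the robot. To be left alone.
- slat: Loose wooden slat, 30 x 200 x 12 mm, lying at the back. Origin under its centre. To be left alone.
- mug: Loose white mug, 76 mm diameter, 85 mm high, to the left. Origin under its centre. To be left alone.

How it is judged:
By the outcome, as a careful person would: the job done as asked, in the order asked, and still so for the second after the job is handed in, while the arm keeps its last pose, push and grip.
It also fails if it takes over 48 s, if anything falls off the work surface, if the arm or the gripper's body presses on something with over 40 N, if the wrist force passes 120 N, or if a joint passes its speed limit or range.

### The arm

A 6-joint arm with a two-finger parallel gripper is mounted at the origin on the work surface. World frame = base frame: x ahead of the robot, y to its left, z up, the work surface at z = 0. Lengths are in m, angles in rad, forces in N, time in s.
With the tool pointing down it reaches from about 0.35 to 0.775 m from the base axis. Payload 7.3 kg.
Tool frame: the origin (TCP) lies midway between the tips of the shut fingers; the grasp point (between the pads) lies manip.tcp_to_grasp behind it (manip.tcp_to_grasp is the distance from the TCP to the grasp point, in m); z points along the fingers, y is the direction in which the jaws open and shut (so a half turn about z gives the same grasp; the last joint's range is limited). The gripper opens to 92 mm and grips with 3 to 60 N. Pads are 19 mm wide; open, the fingers measure 130 mm over their backs; the gripper's body (75 mm by 190 mm) begins 47 mm behind the grasp point.
Start: joints at [-1.421, 0.342, 1.524, -0, 1.275, -0.146], TCP at [0.153, -0.502, 0.227] pointing down, gripper open.
Joint ranges: [-2.53, 2.53], [-0.77, 2.02], [0.04, 2.7], [-1, 4.14], [0.28, 2.66], [-3.11, 3.11]. Speed limits (rad/s): [2.57, 2.57, 3.14, 3.14, 3.14, 3.14].

### API

Orientations are given as a 3x3 rotation matrix whose columns are the frame's x, y, z axes.
In Python, from bench import manip, snapshot, camera_model gives the robot as it stands.
- The arm moves only by the tool carry_out, never from a script. Its argument "rows" is a list of rows, each a list of 5 numbers: the shift along the tool's x, y, z in cm, then the turn about the tool's z in degrees, then the finger opening in cm, from 0 to 9.18. A call has exactly 5 rows; each row is the pose to reach, as a shift and turn from the pose commanded when the call began, along the tool's axes at that moment; what a row does not reach only later rows make up. A row lasts 1/10 s, in which the tool goes at most 50 mm and 8.59 degrees, less where a joint would pass 70% of its speed; a pose out of reach is approached as far as the arm can. A call with a gripper value outside its range is refused whole. The fingers move at their own pace and stop on an object; the grip force is fixed at half the most. Time passes only in rows, so rows that repeat a pose let the fingers close, or fill a call up. It gives the time, the measured TCP pose, the force and the opening at its end, in the units of the state.
- manip.get_obs(): the state, without advancing time (a new reading comes with each control period).
- snapshot(name): name is "scene" or "side" or "wrist"; returns the picture (420x560x3 uint8, red, green, blue); there is no depth.
- camera_model(name): a dict with "fx", "fy", "cx", "cy" (pixels), "position" and "attitude" of the camera in the world; the wrist camera has in their place "hand_eye" (4x4, takes a point from camera to tool coordinates, whose origin is the TCP and whose axes are the flange's). Camera axes: x right, y down, z forward; pixel columns grow to the right and rows downward; lengths in m; the calibration is good to about 2 mm. A picture is of the moment at which its call begins: read the wrist's pose just before it. camera_model takes no time and is no camera call.
- manip.sign_off(): hands the job in, once; it reports no verdict.
The state is a dict: "clock": time; "joints": joint angles; "dq": joint speeds; "joint_torque": joint torques, N m; "ee_pos": TCP position; "orientation": TCP orientation; "contact_force": force on the tool from outside, world axes, zero at the start; "wrist_torque": the same for the moment, N m; "gripper_width": opening from 0.0 (shut) to 1.0 (fully open).
Only numpy, scipy, OpenCV 4.12 (cv2) and the standard library are available. Lean on these libraries where they do the work, as an engineer would, in place of code of your own. Each camera call takes 0.05 s, during which the arm holds its last target.

## Working session

There is one attempt and no reset: what is moved stays moved. The work goes in short steps, Python scripts to look and compute and a tool call to move; the robot and the scene stay as the last step left them, time stands still between calls to the robot, and variables do not carry over. Pictures are saved under pics/ and viewed, and the job is handed in when it is done.

Besides the shell and the picture viewer there is one more tool, called after "Call:" as name([rows], argument=value, ...), one row to a line, values as JSON. carry_out: Moves the arm, as the interface text tells. Its arguments: {"type":"object","properties":{"rows":{"type":"array","items":{"type":"array","items":{"type":"number"}}}},"required":["rows"]}

```bash
ls; mkdir -p pics
python3 - <<'E'
from bench import manip,snapshot,camera_model
import cv2
o=manip.get_obs()
print(o, manip.tcp_to_grasp)
for n in("scene","side"):
    cv2.imwrite(f"pics/{n}0.png",cv2.resize(snapshot(n)[:,:,::-1],(800,600),interpolation=cv2.INTER_CUBIC)); print(n,camera_model(n))
print(camera_model("wrist"))
E
```

```text
pics
{'clock': 0.0, 'joints': array([-1.42099563e+00,  3.42728872e-01,  1.52504469e+00, -2.55176018e-05,
        1.27541163e+00, -1.46020344e-01]), 'dq': array([ 0.00146221,  0.00058562,  0.00053323, -0.00029833,  0.00042958,
       -0.00048864]), 'joint_torque': array([-8.84700385e-04, -4.31245172e+01, -2.44217545e+01,  7.17379153e-02,
        5.61948004e-02, -1.23763780e-04]), 'ee_pos': array([ 0.15299015, -0.50176906,  0.22603213]), 'orientation': array([[ 9.56560966e-01,  2.91532245e-01, -2.61810583e-04],
       [ 2.91532289e-01, -9.56559698e-01,  1.57105607e-03],
       [ 2.07576052e-04, -1.57913715e-03, -9.99998732e-01]]), 'contact_force': array([-0.02135946,  0.4120706 , -0.11452411]), 'wrist_torque': array([0.02724134, 0.00086825, 0.02518064]), 'gripper_width': 0.9956360039632955} 0.0188
scene {'fx': 378.97530936567074, 'fy': 378.97530936567074, 'cx': 280.221990622043, 'cy': 205.96287399097753, 'position': array([ 1.07515942, -0.49712394,  0.6272056 ]), 'attitude': array([[ 0.76598389,  0.38167272, -0.51729548],
       [ 0.64281644, -0.44539936,  0.62322262],
       [ 0.00746399, -0.80990453, -0.58651423]])}
side {'fx': 506.65141943866354, 'fy': 506.65141943866354, 'cx': 286.062053884695, 'cy': 217.87270087265082, 'position': array([ 0.45150583, -0.57066307,  0.85540561]), 'attitude': array([[ 0.97942522, -0.15827755,  0.1251977 ],
       [-0.20166905, -0.74466437,  0.63624254],
       [-0.00747264, -0.64840049, -0.76126275]])}
{'fx': 303.05272181743436, 'fy': 303.05272181743436, 'cx': 281.25882994484937, 'cy': 210.34829719093528, 'hand_eye': array([[ 5.74641174e-05, -9.59056279e-01, -2.83215555e-01,
         7.65455415e-02],
       [ 9.99999998e-01,  5.44622955e-05,  1.84725405e-05,
         7.69165166e-05],
       [-2.29163671e-06, -2.83215556e-01,  9.59056280e-01,
        -1.58167677e-01],
       [ 0.00000000e+00,  0.00000000e+00,  0.00000000e+00,
         1.00000000e+00]])}
```

View pics/scene0.png

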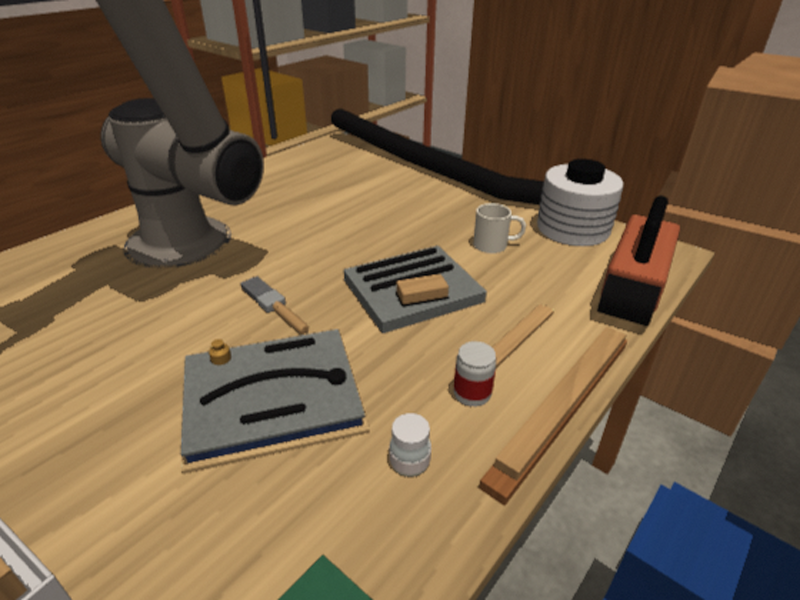

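View pics/side0.png

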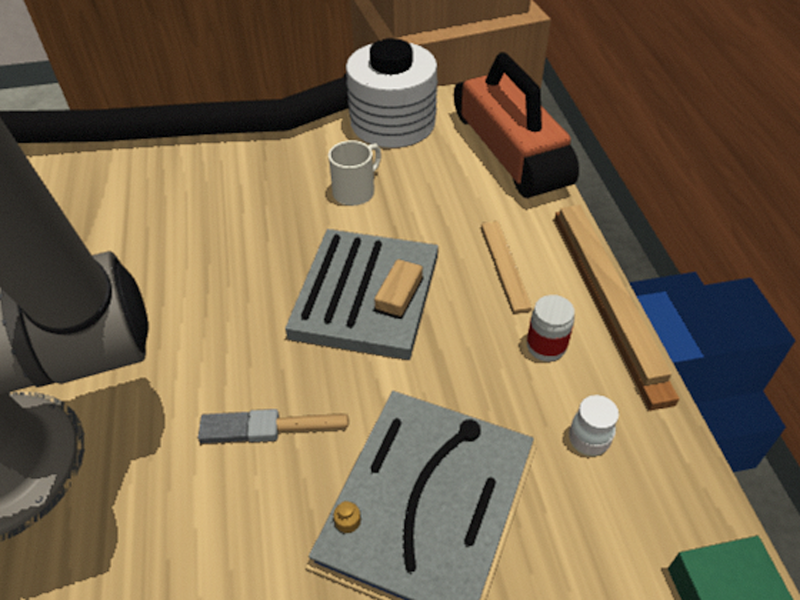

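The whisker board is the nearer one. In the side view its boss is at (469,430), its plain end at (410,567) and the brass weight at (347,516), in 800x600 pixels. I'll fit the tray pose by segmenting the black ribs in both views.

```bash
cat > h.py <<'E'
import numpy as np, cv2
from scipy.optimize import least_squares
from scipy.interpolate import CubicSpline
from bench import manip,snapshot,camera_model
def circ():
    a,b,c=np.array([-20,-100.]),np.array([12,0.]),np.array([-16,94.])
    A=2*np.array([b-a,c-a]); r=np.array([b@b-a@a,c@c-a@a]); o=np.linalg.solve(A,r); return o,np.linalg.norm(a-o)
def rib(n=7):
    o,R=circ(); t0=np.arctan2(-100-o[1],-20-o[0]); t1=np.arctan2(94-o[1],-16-o[0])
    t=np.linspace(t0,t1,n); return np.c_[o[0]+R*np.cos(t),o[1]+R*np.sin(t)]/1000
def world(p,xy,z):
    c,s=np.cos(p[2]),np.sin(p[2]); xy=np.atleast_2d(xy)
    return np.c_[xy@np.array([[c,s],[-s,c]])+p[:2], np.full(len(xy),z)]
def proj(cam,P,pos=None,att=None):
    q=(P-(cam["position"] if pos is None else pos))@(cam["attitude"] if att is None else att)
    return np.c_[cam["fx"]*q[:,0]/q[:,2]+cam["cx"],cam["fy"]*q[:,1]/q[:,2]+cam["cy"]]
E
cat > fit.py <<'E'
from h import *
cams={n:camera_model(n) for n in("side","scene")}
# features, panel coords mm, z
F=[(-20,-100),(72,-40),(-68,0)]
obs={"side":np.array([(469,430),(386.5,446),(480.5,512)])*.7,"scene":np.array([(337,376),(290,345),(273,413)])*.7}
blobs={}
for n in cams:
    im=cv2.imread(f"pics/{n}0.png"); im=cv2.resize(im,(560,420),interpolation=cv2.INTER_AREA)
    m=(im.max(2)<50).astype(np.uint8); N,l,st,ce=cv2.connectedComponentsWithStats(m)
    for i in range(1,N):
        if 25<st[i,4]<900: print(n,i,st[i],ce[i].round(1)); blobs[n,i]=ce[i]
def res(p):
    return np.concatenate([(proj(cams[n],world(p,np.array(F)/1000,.046))-obs[n]).ravel() for n in cams])
best=min((least_squares(res,[.45,-.3,a]) for a in np.arange(-3,3.2,1)),key=lambda s:s.cost)
print(best.x,best.fun.round(1)); np.save("p0.npy",best.x)
E
python3 fit.py
```

```text
side 1 [259  27  29  25 616] [273.1  39. ]
side 2 [340  37  39  55 753] [362.7  60.3]
side 6 [318  58  10  29 135] [321.3  70.4]
side 9 [389 152  12  24  38] [394.  162.6]
side 12 [211 164  27  60 295] [223.8 194.2]
side 14 [227 167  25  59 287] [239.  196.6]
side 16 [243 169  24  60 297] [254.2 199.1]
side 25 [404 184  11  22  32] [409.  193.9]
side 40 [415 207  12  23  40] [421.2 218. ]
side 51 [262 216  20   7  43] [271.3 219.5]
side 77 [ 28 286  27  76 248] [ 44.5 327.1]
side 80 [260 293  20  38 227] [269.5 312. ]
side 81 [282 294  54 107 849] [301.8 339.8]
side 84 [536 302  24  57 626] [549.6 328.3]
side 94 [325 335  22  47 305] [335.3 358.1]
side 96 [  6 367  12  10  53] [ 11.4 371. ]
side 98 [468 388  22  32 327] [477.4 405.9]
scene 1 [ 0  0 32  4 70] [11.5  0.8]
scene 3 [177   0  17  97 384] [185.   46.2]
scene 4 [211   0  37  23 744] [229.5  10. ]
scene 9 [ 76  68  40  17 477] [96.3 77.1]
scene 11 [ 89  84  71  80 759] [128.9 124.6]
scene 13 [ 72 102  14  14  32] [ 78.2 109.5]
scene 14 [397 111  27  18 394] [409.6 119.2]
scene 15 [444 137  24  47 481] [455.4 160.1]
scene 20 [250 174  55  17 209] [276.4 181.9]
scene 22 [254 180  57  17 217] [281.6 187.9]
scene 26 [260 185  57  19 184] [287.7 193.7]
scene 33 [277 205  37  10  56] [292.5 210.2]
scene 40 [185 237  35  10 166] [201.9 241.4]
scene 41 [140 258 102  26 614] [193.4 265.5]
scene 42 [168 283  46  14 257] [190.3 289.2]
scene 49 [137 317  10   5  26] [141.5 318.8]
scene 96 [538 410   8  10  32] [541.5 414.4]
[ 0.55064637 -0.17804549  2.5555398 ] [ 1.1 -0.9  0.2 -1.7  0.9 -1.9 -1.7  0.  -1.9 -0.3 -1.7  0.2]
```

```bash
cat >> h.py <<'E'
def strokes():
    return {"L":rib(25),"A":np.c_[np.full(9,-.068),np.linspace(-.04,.04,9)],"B":np.c_[np.full(9,.072),np.linspace(-.075,-.005,9)]}
def render(cam,p,k,pos=None,att=None,S=4,shape=(420,560)):
    M=np.zeros((shape[0]*S,shape[1]*S),np.uint8); th=np.linspace(0,2*np.pi,24,endpoint=False)
    C=strokes()[k]
    def disk(c,r,zr):
        P=np.vstack([world(p,c+rr*np.c_[np.cos(th),np.sin(th)],z) for rr,z in zr])
        return proj(cam,P,pos,att)
    prof=[(.006,.036),(.006,.043),(.0042,.0465),(.001,.048)]
    D=[disk(c,0,prof) for c in C]
    for a,b in zip(D[:-1],D[1:]):
        h=cv2.convexHull(((np.vstack([a,b])+.5)*S-.5).round().astype(np.int32)); cv2.fillConvexPoly(M,h,255)
    if k=="L":
        d=disk(C[0],0,[(.014,.036),(.014,.048)]); cv2.fillConvexPoly(M,cv2.convexHull(((d+.5)*S-.5).round().astype(np.int32)),255)
    return M
def feats(M,S=1):
    m=cv2.moments(M,True); y,x=np.nonzero(M)
    cx,cy=m['m10']/m['m00'],m['m01']/m['m00']
    a=.5*np.arctan2(2*m['mu11'],m['mu20']-m['mu02'])
    u=np.array([np.cos(a),np.sin(a)]); 
    if u[1]<0:u=-u
    t=(x-cx)*u[0]+(y-cy)*u[1]
    f=[(cx+.5)/S-.5,(cy+.5)/S-.5,u[0]*(20)]  # angle
    return np.array(f),m['m00']/S/S
E
cat > fit2.py <<'E'
from h import *
ids={"side":{"L":81,"A":94,"B":80},"scene":{"L":41,"A":42,"B":40}}
cams={n:camera_model(n) for n in ids}; O={}
for n in ids:
    im=cv2.imread(f"pics/{n}0.png"); im=cv2.resize(im,(560,420),interpolation=cv2.INTER_AREA)
    N,l,st,ce=cv2.connectedComponentsWithStats((im.max(2)<50).astype(np.uint8))
    for k in "LAB": O[n,k]=feats((l==ids[n][k]).astype(np.uint8))
def fit(ns):
    def res(p): return np.concatenate([feats(render(cams[n],p,k),4)[0]-O[n,k][0] for n in ns for k in "LAB"])
    s=least_squares(res,np.load("p0.npy"),diff_step=[2e-3,6e-3,2e-3]); return s
for ns in(["side"],["scene"],["side","scene"]):
    s=fit(ns); print(ns,s.x.round(4),s.fun.round(1))
p=s.x; np.save("p1.npy",p)
for n in ids: print([ (O[n,k][1],feats(render(cams[n],p,k),4)[1].round()) for k in "LAB"])
print(world(p,rib(7),.048).round(4)); o,R=circ(); print(o,R)
E
python3 fit2.py
```

```text
['side'] [ 0.5489 -0.1765  2.5552] [ 0.  -0.5  0.1  0.1  0.3  0.1 -0.   0.4 -0. ]
['scene'] [ 0.5483 -0.1725  2.5548] [-0.7 -0.   0.   0.4 -0.  -0.   0.4 -0.  -0. ]
['side', 'scene'] [ 0.5489 -0.1749  2.5503] [-0.1 -1.4 -0.1 -0.2 -0.3 -0.   0.  -0.5 -0.1 -1.3  0.7  0.  -0.5  0.8
 -0.  -0.   0.6 -0. ]Traceback (most recent call last):
  File "fit2.py", line 14, in <module>
    for n in ids: print([ (O[n,k][1],feats(render(cams[n],p,k),4)[1].round()) for k in "LAB"])
                                     ^^^^^^^^^^^^^^^^^^^^^^^^^^^^^^^^^^^^^
AttributeError: 'float' object has no attribute 'round'
```

```bash
cat >> h.py <<'E'
def delta(goal,yaw=None):
    o=manip.get_obs(); R=o["orientation"]
    d=R.T@(np.array(goal)-o["ee_pos"])*100
    cur=np.degrees(np.arctan2(R[1,0],R[0,0]))
    print("t",round(o["clock"],2),"pos",o["ee_pos"].round(4),"yaw",cur.round(2),"F",o["contact_force"].round(2),"grip",round(o["gripper_width"],3),"tiltz",R[:,2].round(4))
    print("shift cm",d.round(3),"turn", None if yaw is None else round(cur-yaw,2))
E
python3 - <<'E'
from h import *
p=np.array([.5487,-.1748,2.555]); np.save("p1.npy",p)
print(world(p,rib(7),.048).round(4)); delta([.56,-.2,.2],55)
E
```

```text
[[ 0.6207 -0.1026  0.048 ]
 [ 0.59   -0.1179  0.048 ]
 [ 0.563  -0.1391  0.048 ]
 [ 0.5407 -0.1652  0.048 ]
 [ 0.5241 -0.1951  0.048 ]
 [ 0.5137 -0.2278  0.048 ]
 [ 0.51   -0.2619  0.048 ]]
t 0.1 pos [ 0.153  -0.5018  0.2261] yaw 16.95 F [-0.02  0.48 -0.94] grip 0.997 tiltz [-2.0e-04  1.3e-03 -1.0e+00]
shift cm [ 47.731 -17.004   2.643] turn -38.05
```

Call:
carry_out([
  [4,-1.5,0,-4,0],
  [8,-3,0,-8,0],
  [12,-4.5,0,-12,0],
  [16,-6,0,-16,0],
  [20,-7,0,-20,0],
])

```text
clock: 0.6
ee_pos: [0.3249, -0.3753, 0.2265]
orientation: [[0.798, 0.603, -0.0], [0.603, -0.798, 0.001], [0.0, -0.001, -1.0]]
contact_force: [0.3, -0.4, -0.5]
gripper_width: 0.615
```

Run:
```python
from h import *
delta([.56,-.2,.2],55)
```

```text
t 0.6 pos [ 0.3249 -0.3753  0.2265] yaw 37.1 F [ 0.3  -0.45 -0.48] grip 0.615 tiltz [-4.e-04  6.e-04 -1.e+00]
shift cm [29.328  0.206  2.655] turn -17.9
```

Call:
carry_out([
  [5,0,0.5,-4,0],
  [10,0,1,-8,0],
  [15,0,1.5,-12,0],
  [20,0,2,-16,0],
  [24,0,2.5,-18,0],
])

```text
clock: 1.1
ee_pos: [0.5174, -0.2306, 0.2012]
orientation: [[0.571, 0.821, -0.0], [0.821, -0.571, 0.0], [0.0, -0.0, -1.0]]
contact_force: [0.4, -0.4, -0.4]
gripper_width: 0.181
```

Call:
carry_out([
  [2,0,0,0,0],
  [4,0,0,0,0],
  [5,0,0,0,0],
  [5,0,0,0,0],
  [5,0,0,0,0],
])

```text
clock: 1.6
ee_pos: [0.5441, -0.1922, 0.2016]
orientation: [[0.574, 0.819, -0.001], [0.819, -0.574, -0.0], [-0.001, -0.0, -1.0]]
contact_force: [0.2, 0.8, -0.6]
gripper_width: 0.005
```

```bash
cat > look.py <<'E'
from h import *
import sys
o=manip.get_obs(); im=snapshot("wrist"); n=sys.argv[1]
np.savez(f"{n}.npz",pos=o["ee_pos"],R=o["orientation"],im=im)
cv2.imwrite(f"pics/{n}.png",cv2.resize(im[:,:,::-1],(800,600),interpolation=cv2.INTER_CUBIC))
delta([.6207,-.1026,.1],55)
E
python3 look.py w1
```

```text
t 1.65 pos [ 0.5439 -0.1926  0.2017] yaw 54.9 F [-0.14  0.21 -0.67] grip 0.003 tiltz [-4.e-04 -3.e-04 -1.e+00]
shift cm [11.778  1.11  10.16 ] turn -0.1
```

View pics/w1.png

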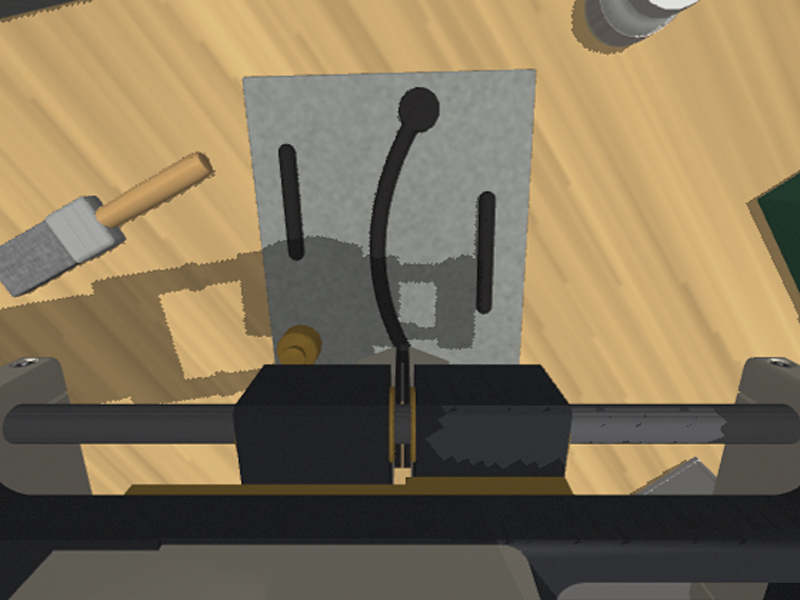

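The wrist view shows the boss at (419,109), rib B from (287,145) to (297,260), and rib A from (487,192) to (484,314). The gripper is shut and hides the plain end. I'll refine the pose from this view.

```bash
cat > fit3.py <<'E'
from h import *
import sys
n=sys.argv[1]; d=np.load(n+".npz"); cam=camera_model("wrist"); H=cam["hand_eye"]
att=d["R"]@H[:3,:3]; pos=d["R"]@H[:3,3]+d["pos"]
im=d["im"]; m=(im.max(2)<48).astype(np.uint8)
p=np.load("p1.npy")
bd=render(cam,p,"L",pos,att,1)
N,l,st,ce=cv2.connectedComponentsWithStats(m); O={}
for k in "AB":
    c=feats(render(cam,p,k,pos,att),4)[0][:2]
    i=min(range(1,N),key=lambda i:np.hypot(*(ce[i]-c))+(1e3 if st[i,4]<100 else 0)); print(k,c.round(1),ce[i].round(1),st[i])
    O[k]=feats((l==i).astype(np.uint8))[0]
# boss: opening keeps only the disc
q=proj(cam,world(p,[[-.02,-.1]],.048),pos,att)[0]; print("boss pred",q)
mm=cv2.morphologyEx(m,cv2.MORPH_OPEN,cv2.getStructuringElement(cv2.MORPH_ELLIPSE,(17,17)))
N,l2,st2,ce2=cv2.connectedComponentsWithStats(mm); i=min(range(1,N),key=lambda i:np.hypot(*(ce2[i]-q))); b=ce2[i]; print("boss",b,st2[i])
def bossc(p):
    th=np.linspace(0,6.2832,48); P=np.vstack([world(p,np.array([-.02,-.1])+.014*np.c_[np.cos(th),np.sin(th)],z) for z in(.036,.048)])
    h=cv2.convexHull(proj(cam,P,pos,att).astype(np.float32)); M=cv2.moments(h); return np.array([M['m10']/M['m00'],M['m01']/M['m00']])
def res(p): return np.concatenate([feats(render(cam,p,k,pos,att),4)[0]-O[k] for k in "AB"]+[bossc(p)-b])
s=least_squares(res,p,diff_step=[2e-3,6e-3,2e-3]); print(s.x.round(4),s.fun.round(2)); np.save("p2.npy",s.x)
print(world(s.x,rib(7),.048).round(4))
vis=im[:,:,::-1].copy()
for k in "LAB":
    c,_=cv2.findContours(render(cam,s.x,k,pos,att,1),0,2); cv2.drawContours(vis,c,-1,(0,0,255),1)
cv2.imwrite(f"pics/{n}_fit.png",cv2.resize(vis,(800,600),interpolation=cv2.INTER_NEAREST))
E
python3 fit3.py w1
```

```text
A [339.3 175.4] [339.2 175.3] [334 134  12  85 864]
B [204.3 140.5] [203.7 140.8] [195 101  18  81 872]
boss pred [293.10523855  75.7581261 ]
boss [292.44576523  76.76225854] [279  61  28  32 673]
[ 0.5482 -0.1749  2.5566] [-0.3   0.19  0.04  0.3   0.24  0.05  0.01 -0.39]
[[ 0.6201 -0.1026  0.048 ]
 [ 0.5895 -0.118   0.048 ]
 [ 0.5625 -0.1391  0.048 ]
 [ 0.5402 -0.1653  0.048 ]
 [ 0.5236 -0.1953  0.048 ]
 [ 0.5133 -0.228   0.048 ]
 [ 0.5097 -0.2621  0.048 ]]
```

View pics/w1_fit.png

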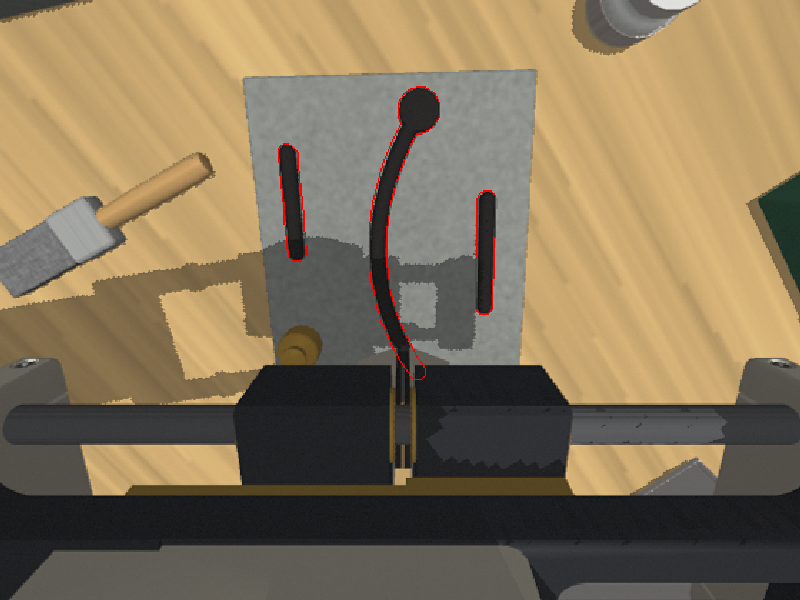

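The fit overlays all three ribs, and the three cameras agree to about 1–2 mm. Next I'll move above the boss.

Call:
carry_out([
  [3,0.3,2,0,0],
  [6,0.6,5,0,0],
  [9,0.9,8,0,0],
  [11.7,1.1,11,0,0],
  [11.7,1.1,12,0,0],
])

```text
clock: 2.15
ee_pos: [0.6201, -0.1004, 0.0782]
orientation: [[0.573, 0.819, -0.004], [0.82, -0.573, 0.002], [-0.001, -0.005, -1.0]]
contact_force: [0.3, -0.2, -0.1]
gripper_width: 0.004
```

Call:
carry_out([
  [0,0,0,0,0],
  [0,0,0,0,0],
  [0,0,0,0,0],
  [0,0,0,0,0],
  [0,0,0,0,0],
])

```text
clock: 2.65
ee_pos: [0.6209, -0.103, 0.0828]
orientation: [[0.575, 0.818, 0.002], [0.818, -0.575, -0.001], [0.0, 0.002, -1.0]]
contact_force: [0.4, 0.2, 0.5]
gripper_width: 0.006
```

Run:
```python
from h import *
np.save("p.npy",[.5485,-.1749,2.556])
delta([.6203,-.1026,.053],55)
for i in range(2):
    cv2.imwrite(f"pics/v{i}.png",cv2.resize(snapshot(["side","scene"][i])[:,:,::-1][[slice(240,420),slice(190,370)][i],[slice(200,440),slice(100,340)][i]],(800,600),interpolation=cv2.INTER_CUBIC))
    print(manip.get_obs()["contact_force"])
```

```text
t 2.65 pos [ 0.6209 -0.103   0.0828] yaw 54.9 F [0.37 0.22 0.51] grip 0.006 tiltz [ 1.6e-03 -6.0e-04 -1.0e+00]
shift cm [-2.00e-03 -7.70e-02  2.98e+00] turn -0.1
[-0.23306568  0.13334285 -0.29829533]
[ 0.60143315 -0.20580047  0.40913146]
```

View pics/v0.png

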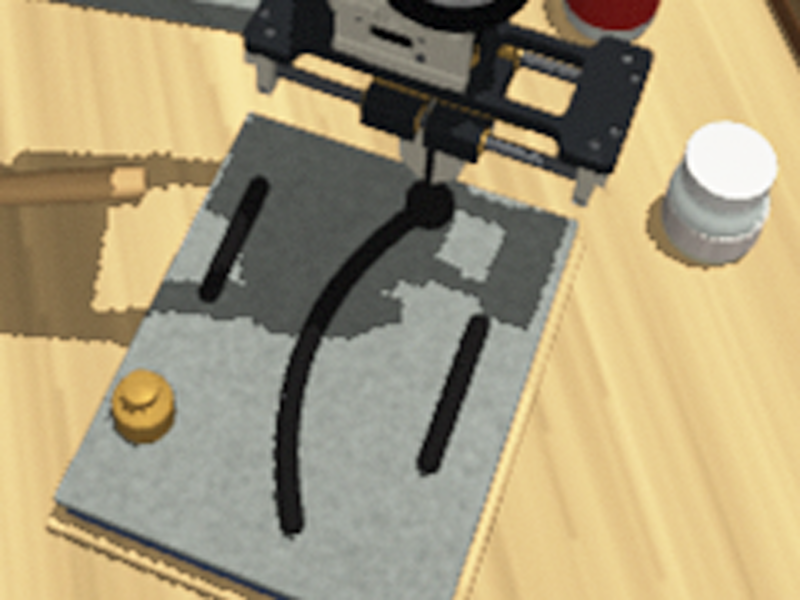

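View pics/v1.png

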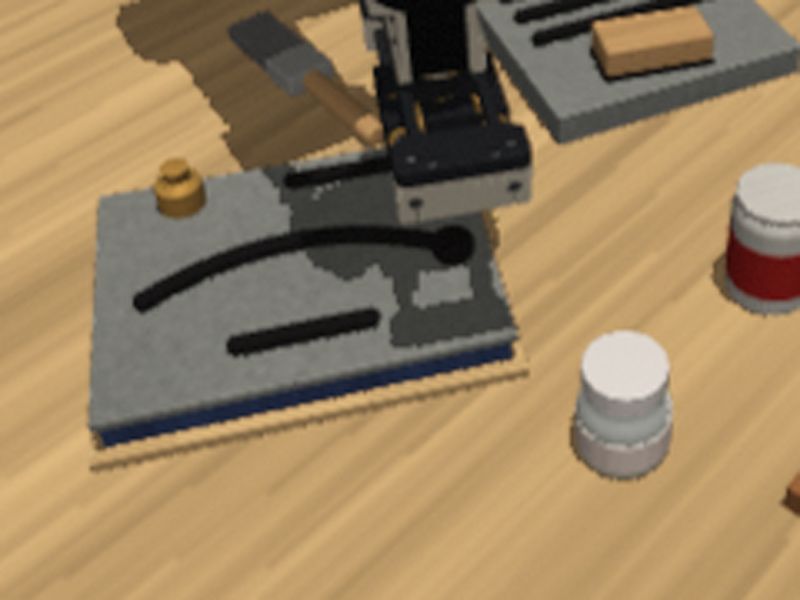

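Call:
carry_out([
  [0,-0.08,0.8,0,0],
  [0,-0.08,1.6,0,0],
  [0,-0.08,2.4,0,0],
  [0,-0.08,2.9,0,0],
  [0,-0.08,2.9,0,0],
])

```text
clock: 3.25
ee_pos: [0.6194, -0.1016, 0.0513]
orientation: [[0.574, 0.819, -0.002], [0.819, -0.574, 0.001], [-0.001, -0.002, -1.0]]
contact_force: [0.2, -0.4, 0.4]
gripper_width: 0.005
```

Call:
carry_out([
  [0,0,0,0,0],
  [0,0,0.02,0,0],
  [0,0,0.05,0,0],
  [0,0,0.08,0,0],
  [0,0,0.1,0,0],
])

```text
clock: 3.75
ee_pos: [0.6201, -0.1019, 0.0519]
orientation: [[0.574, 0.819, 0.0], [0.819, -0.574, -0.0], [0.0, 0.0, -1.0]]
contact_force: [-0.8, 0.8, 0.1]
gripper_width: 0.004
```

Run:
```python
from h import *
delta([.6203,-.1026,.048],55)
```

```text
t 3.75 pos [ 0.6201 -0.1019  0.0519] yaw 54.94 F [-0.83  0.77  0.07] grip 0.004 tiltz [ 3.e-04 -2.e-04 -1.e+00]
shift cm [-0.046  0.058  0.386] turn -0.06
```

Call:
carry_out([
  [0,0.05,0.05,0,0],
  [0,0.05,0.1,0,0],
  [0,0.05,0.15,0,0],
  [0,0.05,0.2,0,0],
  [0,0.05,0.2,0,0],
])

```text
clock: 4.25
ee_pos: [0.6204, -0.1021, 0.0496]
orientation: [[0.574, 0.819, -0.0], [0.819, -0.574, -0.0], [-0.0, -0.0, -1.0]]
contact_force: [-0.2, 0.5, 0.1]
gripper_width: 0.003
```

Call:
carry_out([
  [0,0,0.02,0,0],
  [0,0,0.05,0,0],
  [0,0,0.08,0,0],
  [0,0,0.1,0,0],
  [0,0,0.1,0,0],
])

```text
clock: 4.75
ee_pos: [0.6204, -0.1021, 0.0487]
orientation: [[0.574, 0.819, -0.0], [0.819, -0.574, -0.0], [-0.0, -0.0, -1.0]]
contact_force: [-0.1, -0.1, 0.2]
gripper_width: 0.003
```

Run:
```python
from h import *
delta([.6203,-.1026,.048],55)
```

```text
t 4.75 pos [ 0.6204 -0.1021  0.0487] yaw 54.95 F [-0.13 -0.08  0.23] grip 0.003 tiltz [-1.e-04 -1.e-04 -1.e+00]
shift cm [-0.046  0.017  0.066] turn -0.05
```

Call:
carry_out([
  [0,0,0.02,0,0],
  [0,0,0.04,0,0],
  [0,0,0.06,0,0],
  [0,0,0.08,0,0],
  [0,0,0.08,0,0],
])

```text
clock: 5.25
ee_pos: [0.6205, -0.1021, 0.048]
orientation: [[0.574, 0.819, 0.0], [0.819, -0.574, -0.0], [-0.0, 0.0, -1.0]]
contact_force: [0.1, -0.1, 1.4]
gripper_width: -0.001
```

Call:
carry_out([
  [0,0,0.01,0,0],
  [0,0,0.02,0,0],
  [0,0,0.04,0,0],
  [0,0,0.04,0,0],
  [0,0,0.04,0,0],
])

```text
clock: 5.75
ee_pos: [0.6205, -0.1021, 0.0476]
orientation: [[0.574, 0.819, 0.0], [0.819, -0.574, -0.0], [-0.0, 0.0, -1.0]]
contact_force: [-0.2, 0.1, 2.2]
gripper_width: 0.006
```

Run:
```python
from h import *
delta([.6203,-.1026,.048],55)
```

```text
t 5.75 pos [ 0.6205 -0.1021  0.0476] yaw 54.95 F [-0.22  0.12  2.22] grip 0.006 tiltz [ 1.e-04 -1.e-04 -1.e+00]
shift cm [-0.048  0.012 -0.043] turn -0.05
```

Light contact at z ≈ 47.6 mm with about 2 N. I'll compute the stroke offsets in tool axes.

Run:
```python
from h import *
p=np.load("p.npy"); W=world(p,rib(56),.047); o=manip.get_obs(); a=np.radians(54.95)
R=np.array([[np.cos(a),np.sin(a)],[np.sin(a),-np.cos(a)]])
T=(W[:,:2]-o["ee_pos"][:2])@R*100; T=np.vstack([[0,0],T[1:]])
for c in range(11): print(c,"base",W[5*c+5,:2].round(4),(T[5*c+1:5*c+6]-T[5*c]).round(2).tolist())
```

```text
0 base [ 0.6033 -0.1103] [[-0.35, -0.18], [-0.67, -0.38], [-0.99, -0.57], [-1.32, -0.76], [-1.65, -0.94]]
1 base [ 0.5872 -0.1197] [[-0.33, -0.17], [-0.67, -0.33], [-1.01, -0.49], [-1.36, -0.64], [-1.7, -0.78]]
2 base [ 0.5721 -0.1309] [[-0.35, -0.13], [-0.7, -0.26], [-1.06, -0.38], [-1.42, -0.49], [-1.78, -0.59]]
3 base [ 0.5584 -0.1436] [[-0.36, -0.09], [-0.73, -0.18], [-1.09, -0.26], [-1.46, -0.33], [-1.83, -0.39]]
4 base [ 0.5461 -0.1577] [[-0.37, -0.05], [-0.74, -0.1], [-1.12, -0.14], [-1.49, -0.17], [-1.86, -0.19]]
5 base [ 0.5354 -0.1731] [[-0.37, -0.01], [-0.75, -0.02], [-1.12, -0.02], [-1.5, -0.01], [-1.87, 0.01]]
6 base [ 0.5265 -0.1896] [[-0.37, 0.03], [-0.75, 0.06], [-1.12, 0.1], [-1.49, 0.15], [-1.86, 0.21]]
7 base [ 0.5194 -0.2069] [[-0.37, 0.07], [-0.74, 0.14], [-1.1, 0.23], [-1.47, 0.32], [-1.83, 0.42]]
8 base [ 0.5142 -0.2249] [[-0.36, 0.11], [-0.72, 0.22], [-1.07, 0.34], [-1.42, 0.47], [-1.77, 0.61]]
9 base [ 0.511  -0.2434] [[-0.35, 0.15], [-0.69, 0.3], [-1.03, 0.46], [-1.36, 0.63], [-1.69, 0.8]]
10 base [ 0.5099 -0.2621] [[-0.33, 0.18], [-0.65, 0.37], [-0.97, 0.57], [-1.29, 0.77], [-1.6, 0.98]]
```

Call:
carry_out([
  [0,0,0.02,0,0],
  [0,0,0.04,0,0],
  [0,0,0.06,0,0],
  [0,0,0.06,0,0],
  [0,0,0.06,0,0],
])

```text
clock: 6.25
ee_pos: [0.6205, -0.1021, 0.047]
orientation: [[0.574, 0.819, 0.0], [0.819, -0.574, -0.0], [-0.0, 0.0, -1.0]]
contact_force: [-2.5, -0.6, 1.7]
gripper_width: 0.009
```

Call:
carry_out([
  [-0.35,-0.18,0,0,0],
  [-0.67,-0.38,0,0,0],
  [-0.99,-0.57,0,0,0],
  [-1.32,-0.76,0,0,0],
  [-1.65,-0.94,0,0,0],
])

```text
clock: 6.75
ee_pos: [0.603, -0.1104, 0.047]
orientation: [[0.574, 0.819, 0.0], [0.819, -0.574, -0.0], [0.0, 0.0, -1.0]]
contact_force: [1.4, 0.5, 2.1]
gripper_width: 0.005
```

Call:
carry_out([
  [-0.33,-0.17,0,0,0],
  [-0.67,-0.33,0,0,0],
  [-1.01,-0.49,0,0,0],
  [-1.36,-0.64,0,0,0],
  [-1.7,-0.78,0,0,0],
])

```text
clock: 7.25
ee_pos: [0.5869, -0.1198, 0.0469]
orientation: [[0.574, 0.819, 0.0], [0.819, -0.574, -0.0], [-0.0, 0.0, -1.0]]
contact_force: [1.3, 1.2, 2.2]
gripper_width: 0.002
```

Call:
carry_out([
  [-0.35,-0.13,0,0,0],
  [-0.7,-0.26,0,0,0],
  [-1.06,-0.38,0,0,0],
  [-1.42,-0.49,0,0,0],
  [-1.78,-0.59,0,0,0],
])

```text
clock: 7.75
ee_pos: [0.5718, -0.1311, 0.0469]
orientation: [[0.574, 0.819, -0.0], [0.819, -0.574, -0.0], [-0.0, -0.0, -1.0]]
contact_force: [2.0, 1.2, 2.1]
gripper_width: 0.005
```

Call:
carry_out([
  [-0.36,-0.09,0,0,0],
  [-0.73,-0.18,0,0,0],
  [-1.09,-0.26,0,0,0],
  [-1.46,-0.33,0,0,0],
  [-1.83,-0.39,0,0,0],
])

```text
clock: 8.25
ee_pos: [0.5581, -0.1438, 0.0469]
orientation: [[0.574, 0.819, -0.0], [0.819, -0.574, -0.0], [-0.0, -0.0, -1.0]]
contact_force: [1.3, 1.0, 1.7]
gripper_width: 0.005
```

Call:
carry_out([
  [-0.37,-0.05,0,0,0],
  [-0.74,-0.1,0,0,0],
  [-1.12,-0.14,0,0,0],
  [-1.49,-0.17,0,0,0],
  [-1.86,-0.19,0,0,0],
])

```text
clock: 8.75
ee_pos: [0.5459, -0.158, 0.0469]
orientation: [[0.574, 0.819, -0.0], [0.819, -0.574, -0.0], [-0.0, -0.0, -1.0]]
contact_force: [1.6, 1.3, 2.1]
gripper_width: 0.005
```

Run:
```python
from h import *
delta([.5461,-.1577,.047],55)
s=snapshot("side")[:,:,::-1][240:420,200:440]; t=snapshot("scene")[:,:,::-1][190:370,100:340]
cv2.imwrite("pics/mid.png",cv2.resize(np.hstack([s,t]),(800,300),interpolation=cv2.INTER_CUBIC))
```

```text
t 8.75 pos [ 0.5459 -0.158   0.0469] yaw 54.95 F [1.63 1.25 2.07] grip 0.005 tiltz [-0. -0. -1.]
shift cm [ 0.033  0.001 -0.009] turn -0.05
```

View pics/mid.png

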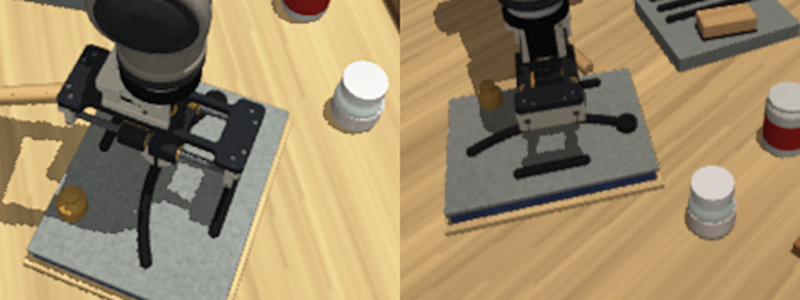

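The combined picture has the side view on the left and the scene view on the right. In the side view the fingertips are on the crest at about (152,160). The weight is undisturbed at (72,205). I'll continue the stroke.

Call:
carry_out([
  [-0.37,-0.01,0,0,0],
  [-0.75,-0.02,0,0,0],
  [-1.12,-0.02,0,0,0],
  [-1.5,-0.01,0,0,0],
  [-1.87,0.01,0,0,0],
])

```text
clock: 9.35
ee_pos: [0.5353, -0.1733, 0.0469]
orientation: [[0.574, 0.819, -0.0], [0.819, -0.574, -0.0], [-0.0, -0.0, -1.0]]
contact_force: [1.3, 1.1, 1.7]
gripper_width: 0.003
```

Call:
carry_out([
  [-0.37,0.03,0,0,0],
  [-0.75,0.06,0,0,0],
  [-1.12,0.1,0,0,0],
  [-1.49,0.15,0,0,0],
  [-1.86,0.21,0,0,0],
])

```text
clock: 9.85
ee_pos: [0.5263, -0.1898, 0.0469]
orientation: [[0.574, 0.819, -0.0], [0.819, -0.574, -0.0], [-0.0, -0.0, -1.0]]
contact_force: [0.3, 1.7, 2.8]
gripper_width: 0.005
```

Call:
carry_out([
  [-0.37,0.07,0,0,0],
  [-0.74,0.14,0,0,0],
  [-1.1,0.23,0,0,0],
  [-1.47,0.32,0,0,0],
  [-1.83,0.42,0,0,0],
])

```text
clock: 10.35
ee_pos: [0.5193, -0.2072, 0.0469]
orientation: [[0.574, 0.819, -0.0], [0.819, -0.574, -0.0], [-0.0, -0.0, -1.0]]
contact_force: [-0.0, 1.7, 2.1]
gripper_width: 0.005
```

Call:
carry_out([
  [-0.36,0.11,0,0,0],
  [-0.72,0.22,0,0,0],
  [-1.07,0.34,0,0,0],
  [-1.42,0.47,0,0,0],
  [-1.77,0.61,0,0,0],
])

```text
clock: 10.85
ee_pos: [0.5141, -0.2252, 0.0469]
orientation: [[0.574, 0.819, -0.0], [0.819, -0.574, -0.0], [-0.0, -0.0, -1.0]]
contact_force: [1.0, 1.2, 2.3]
gripper_width: 0.006
```

Call:
carry_out([
  [-0.35,0.15,0,0,0],
  [-0.69,0.3,0,0,0],
  [-1.03,0.46,0,0,0],
  [-1.36,0.63,0,0,0],
  [-1.69,0.8,0,0,0],
])

```text
clock: 11.35
ee_pos: [0.511, -0.2437, 0.0469]
orientation: [[0.574, 0.819, -0.0], [0.819, -0.574, -0.0], [-0.0, -0.0, -1.0]]
contact_force: [0.2, 2.0, 2.4]
gripper_width: 0.004
```

Run:
```python
from h import *
delta([.5099,-.2621,.047],55)
s=snapshot("side")[:,:,::-1][240:420,200:440]; t=snapshot("scene")[:,:,::-1][190:370,100:340]
cv2.imwrite("pics/late.png",cv2.resize(np.hstack([s,t]),(800,300),interpolation=cv2.INTER_CUBIC))
```

```text
t 11.35 pos [ 0.511  -0.2437  0.0469] yaw 54.95 F [0.21 2.03 2.41] grip 0.004 tiltz [-1.e-04 -1.e-04 -1.e+00]
shift cm [-1.574  0.965 -0.01 ] turn -0.05
```

View pics/late.png

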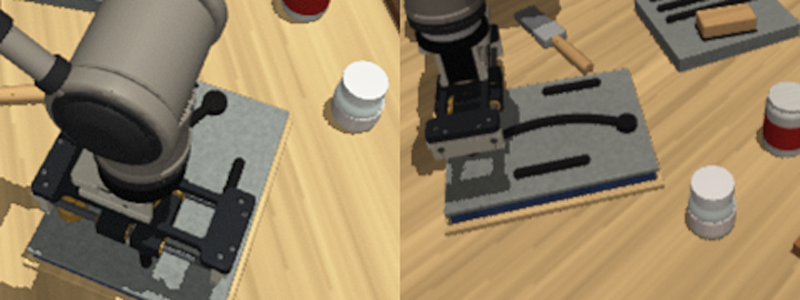

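In the side view the body passes above the weight at about (70,210) without touching it: its underside is at about 113 mm and the weight's top is at 72 mm. Now the last segment.

Call:
carry_out([
  [-0.33,0.18,0,0,0],
  [-0.65,0.37,0,0,0],
  [-0.97,0.57,0,0,0],
  [-1.28,0.77,0,0,0],
  [-1.57,0.96,0,0,0],
])

```text
clock: 11.95
ee_pos: [0.5099, -0.2621, 0.0469]
orientation: [[0.574, 0.819, -0.0], [0.819, -0.574, -0.0], [-0.0, 0.0, -1.0]]
contact_force: [-0.8, 1.9, 2.2]
gripper_width: 0.002
```

Call:
carry_out([
  [0,0,0,0,0],
  [0,0,0,0,0],
  [0,0,0,0,0],
  [0,0,0,0,0],
  [0,0,0,0,0],
])

```text
clock: 12.45
ee_pos: [0.5101, -0.2619, 0.047]
orientation: [[0.574, 0.819, 0.0], [0.819, -0.574, -0.0], [-0.0, 0.001, -1.0]]
contact_force: [0.2, -1.4, 2.2]
gripper_width: 0.005
```

Run:
```python
from h import *
delta([.5099,-.2621,.047],55)
s=snapshot("side")[:,:,::-1][240:420,200:440]; t=snapshot("scene")[:,:,::-1][190:370,100:340]
cv2.imwrite("pics/end.png",cv2.resize(np.hstack([s,t]),(800,300),interpolation=cv2.INTER_CUBIC))
w=snapshot("wrist"); cv2.imwrite("pics/endw.png",cv2.resize(w[:,:,::-1],(800,600)))
```

```text
t 12.45 pos [ 0.5101 -0.2619  0.047 ] yaw 54.95 F [ 0.23 -1.4   2.22] grip 0.005 tiltz [ 4.e-04 -5.e-04 -1.e+00]
shift cm [-0.028 -0.004  0.003] turn -0.05
```

View pics/end.png

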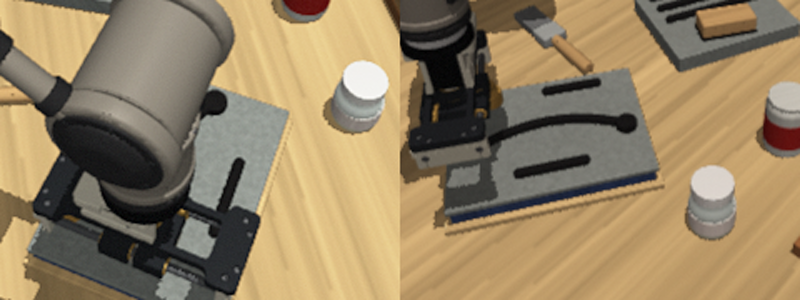

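View pics/endw.png

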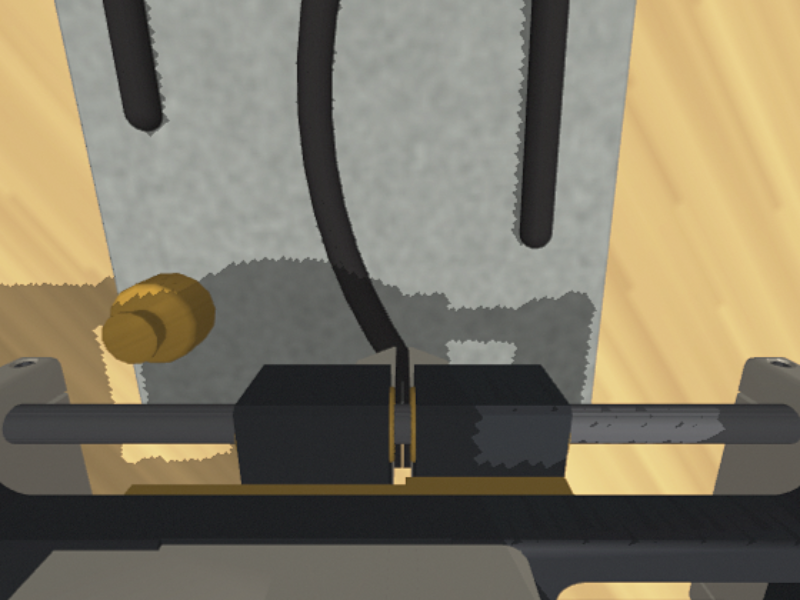

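The wrist view shows the rib running in under the shut fingertips at about (395,350). The weight still stands at (160,320), clear of the gripper. The force is a steady 2.2 N, so I'm handing in.

Run:
```python
from bench import manip
print(manip.sign_off(), manip.get_obs()["contact_force"])
```

```text
the job is handed in; nothing more can be done
the job is handed in; nothing more can be done
```

I ran the shut fingertips along the long rib from its boss to its plain end, and they are resting lightly on the plain end now for you to chalk. I handed the job in at about 12.6 s.

- **Location:** I found the board from the scene, side and wrist views. The scene and side fits differed by about 4 mm in y. The wrist view fell between them, and its fitted outline lay over all three ribs.
- **Stroke:** Every reading was within about 1 mm of the fitted crest. The tips stayed at about 47 mm above the bench, roughly 1 mm below the crest's resting height. The upward force read 1.7–2.8 N throughout.
- **Finish:** The tips were at (0.510, -0.262, 0.047) m, less than 0.5 mm from the fitted plain-end point, with 2.2 N upward and the gripper shut.
- **Surroundings:** The last pictures showed the weight, sanding block, jar, can and brush undisturbed. The mug and slat were outside those pictures, and I did not check them again. The tips never came near the other ribs, the panel or the knee board.
- **Limits of these checks:** Single force readings carried up to about 1 N of noise. I could not see the exact contact at the plain end because the gripper hid it, so that point relies on the fit, which is good to about 2 mm.

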